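# Pop open the counter-top touch bin

## Task

The plates are about to be scraped: open the small counter-top bin by pressing the raised pad on its lid with a fingertip until the catch lets go, then take the hand away so that the lid springs up by itself, and do not push it shut again. Stay off it and watch that the lid stands open untouched for two seconds before you finish. Leave the bin standing where it is, not lifted, shoved or tipped, and leave the mug, the bottle, the jar and the brush alone.

Things in the scene. Friction and masses are not known exactly. Their poses are not given: they have to be found in the camera images.
- bin: the touch bin: a brushed-steel box with a black collar and a steel lid, 190 mm front to back (x), 174 mm wide (y), 208 mm high, 1.1 to 1.7 kg, empty, standing loose on the counter. Origin: centre of its underside, z up. The lid's press pad is at its front (-x side), which faces roughly towards the robot; the hinge is at the rear (+x)
- lid_pad (a point): centre of the top face of the press pad: a raised plastic bar 60 mm wide (bin's y), 24 mm deep (x), 3 mm proud of the lid, near the lid's front edge. With the lid shut it is 209 mm above the counter, 62 mm in front of the bin's centre. It moves with the lid; its axes are the lid's: as the bin's when shut, z out of the lid's top
- lid_hinge (a point): middle of the hinge axis, which runs along the bin's y, 62 mm behind the bin's centre, 124 mm behind the pad, 201 mm above the counter. The lid is 140 mm front to back and 139 mm wide; shut, its top is 206 mm above the counter, 5 mm above the collar around it
- lid (a joint): lid angle (rad): 0 shut, -0.05 pressed to its stop (6 mm at the pad), 1.35 fully open, front edge 137 mm above the hinge. Push-push catch: press 5 mm at the pad (-0.04; about 3 N, rising steeply at the stop) and let go: it unlatches. The lid then follows the finger up with about 2.5 N, damped, taking 1.5 s to swing open, and its spring keeps it open. Pushed fully down again it latches shut
- mug: white mug, 80 mm across, 92 mm high, origin at the centre of its underside; a bystander
- soap: closed amber bottle, 60 mm across, 175 mm high, origin at the centre of its underside; a bystander
- jar: closed glass jar, 74 mm across, 105 mm high, origin at the centre of its underside; a bystander
- brush: dish brush, 200 mm long, lying on the counter along its own x, origin at its underside; a bystander

How it is judged:
By the outcome, as a careful person would: the job done as asked, in the order asked, and still so for the second after the job is handed in, with the robot touching nothing.
It also fails if it takes over 38 s, if anything falls off the work surface, if the arm or the gripper's body presses on something with over 40 N, if the wrist force passes 120 N, or if a joint passes its speed limit or range.

## Robot

A 6-joint arm with a two-finger parallel gripper is mounted at the origin on the work surface. World frame = base frame: x ahead of the robot, y to its left, z up, the work surface at z = 0. Lengths are in m, angles in degrees, forces in N, time in s.
With the tool pointing down it reaches from about 0.35 to 0.85 m from the base axis. Payload 8.1 kg.
Tool frame: the origin (TCP) lies midway between the tips of the shut fingers; the grasp point (between the pads) lies 19 mm behind it; y points along the fingers, x is the direction in which the jaws open and shut, and the axes are right-handed (so a half turn about y gives the same grasp; the last joint's range is limited). The gripper opens to 93 mm and grips with 3 to 60 N. Pads are 15 mm wide; open, the fingers measure 128 mm over their backs; the gripper's body (75 mm by 188 mm) begins 65 mm behind the grasp point.
Start: joints at [-69.924, 7.471, 85.268, -0, 87.261, -4.893], TCP at [0.253, -0.544, 0.219] pointing down, gripper open.
Joint ranges: [-169.43, 169.43], [-51.17, 129.36], [1.28, 143.12], [-76.62, 256.62], [0, 156.53], [-152.29, 152.29]. Speed limits (degrees/s): [136.94, 136.94, 159.86, 180, 180, 180].

## Interface

Orientations are given as a 3x3 rotation matrix whose columns are the frame's x, y, z axes.
In Python, from workcell import arm, eyes gives the robot as it stands.
- The arm moves only by the tool step_arm, never from a script. Its argument "targets" is a list of rows, each a list of 3 entries, a list of its own where there are three numbers: the shift along the tool's x, y, z in m, then the turn, a rotation vector about the tool's x, y, z in degrees, then the opening in per cent of the stroke, from 0 (shut) to 100 (fully open). A call has 1 to 20 rows; each row is the pose to reach, as a shift and turn from the pose commanded when the call began, along the tool's axes at that moment; what a row does not reach only later rows make up. A row lasts 1/8 s, in which the tool goes at most 62.5 mm and 10.7 degrees, less where a joint would pass 70% of its speed; a pose out of reach is approached as far as the arm can. A call with a gripper value outside its range is refused whole. The fingers move at their own pace and stop on an object; the grip force is fixed at half the most. Time passes only in rows, so rows that repeat a pose let the fingers close. It gives the time, the measured TCP pose, the force and the opening at its end, in the units of the state.
- arm.sense(): the state, without advancing time (a new reading comes with each control period).
- eyes.snapshot(name): name is "side" or "top"; returns the picture (480x640x3 uint8, red, green, blue); there is no depth.
- eyes.calibration(name): a dict with "fovy" (degrees; the focal length in pixels is half the picture's height over the tangent of half this angle, whatever the lens; pixels are square), "cx", "cy" (the principal point, pixels), "R" (3x3) and "t" (3): a world point X has camera coordinates R X + t. Camera axes: x right, y down, z forward; pixel columns grow to the right and rows downward; lengths in m; the calibration is good to about 2 mm. A picture is of the moment at which its call begins. calibration takes no time and is no camera call.
- arm.sign_off(): hands the job in, once; it reports no verdict.
The state is a dict: "time": time; "joint_pos": joint angles; "qvel": joint speeds; "joint_efforts": joint torques, N m; "position": TCP position; "tool_rot": TCP orientation; "force": force on the tool from outside, world axes, zero at the start; "torque": the same for the moment, N m; "opening": finger opening in m.
Only numpy, scipy, OpenCV 4.12 (cv2) and the standard library are available. Lean on these libraries where they do the work, as an engineer would, in place of code of your own. Each camera call takes 0.05 s, during which the arm holds its last target.

## Working session

There is one attempt and no reset: what is moved stays moved. The work goes in short steps, Python scripts to look and compute and a tool call to move; the robot and the scene stay as the last step left them, time stands still between calls to the robot, and variables do not carry over. Pictures are saved under pics/ and viewed, and the job is handed in when it is done.

Besides the shell and the picture viewer there is one more tool, called after "Request:" in YAML: its name, and indented under it one key for each argument. step_arm: Moves the arm, as the interface text tells. Its arguments: {"type":"object","properties":{"targets":{"type":"array","items":{"type":"array"}}},"required":["targets"]}

```bash
mkdir -p pics
python3 - <<'E'
from workcell import arm, eyes
import cv2,numpy as np
np.set_printoptions(precision=4,suppress=True)
for n in("side","top"):
    im=eyes.snapshot(n); cv2.imwrite(f"pics/{n}0.png",im[:,:,::-1]); c=eyes.calibration(n)
    print(n,c["fovy"],c["cx"],c["cy"],-np.array(c["R"]).T@c["t"]);print(np.array(c["R"]))
s=arm.sense();print(s)
E
```

```text
side 54.85475809266273 325.19835917189545 233.48224193218874 [0.4747 0.95   0.6368]
[[-0.995  -0.0982  0.0165]
 [-0.0633  0.4962 -0.8659]
 [ 0.0768 -0.8626 -0.4999]]
top 50.91800038179675 315.22888043129586 243.43125406775914 [0.478  0.0788 1.0886]
[[-0.0136 -0.9997  0.0179]
 [-0.9953  0.0118 -0.0961]
 [ 0.0959 -0.0191 -0.9952]]
{'time': 0.1, 'joint_pos': array([-69.9251,   7.5109,  85.3253,   0.0002,  87.2598,  -4.8937]), 'qvel': array([-0.0597, -0.0942, -0.0383,  0.0197, -0.0939, -0.047 ]), 'joint_efforts': array([  0.0019, -56.1345, -49.3092,   0.0771,   0.0292,  -0.0001]), 'position': array([ 0.2531, -0.5434,  0.2177]), 'tool_rot': array([[ 0.4221, -0.0006,  0.9065],
       [-0.9065,  0.0016,  0.4221],
       [-0.0017, -1.    ,  0.0001]]), 'force': array([0.608 , 0.1703, 0.6821]), 'torque': array([ 0.0116, -0.0268,  0.0397]), 'opening': 0.0929519478619083}
```

View pics/side0.png

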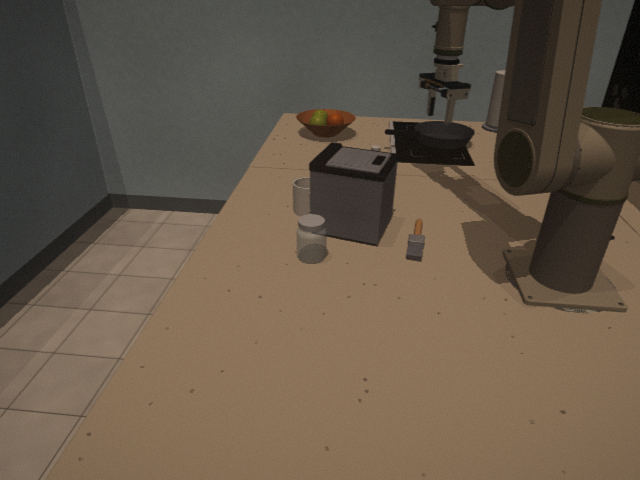

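View pics/top0.png

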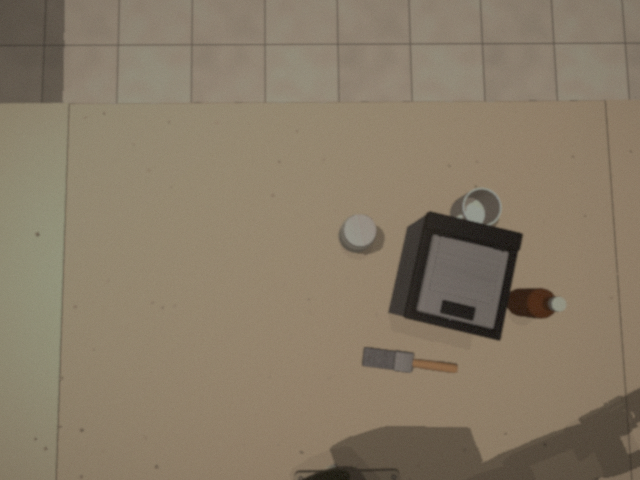

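The bin's dark pad is at about (458,310) in the top view and (378,160) in the side view. The bottle stands close on the bin's -y side at (530,303), with the mug behind, the jar at +y and the brush in front. I'll measure the pad by mask and cross-check the two views.

```bash
cat > h.py <<'E'
import numpy as np,cv2
from workcell import arm, eyes
np.set_printoptions(precision=4,suppress=True)
def ray(n,u,v):
    c=eyes.calibration(n);f=240/np.tan(np.radians(c["fovy"]/2));R=np.array(c["R"])
    return -R.T@np.array(c["t"]), R.T@np.array([(u-c["cx"])/f,(v-c["cy"])/f,1])
def plane(n,u,v,z):
    o,d=ray(n,u,v);return o+d*(z-o[2])/d[2]
def proj(n,X):
    c=eyes.calibration(n);f=240/np.tan(np.radians(c["fovy"]/2));p=np.array(c["R"])@X+c["t"]
    return p[:2]/p[2]*f+[c["cx"],c["cy"]]
def tri(u1,u2):
    a,d=ray("top",*u1);b,e=ray("side",*u2)
    s=np.linalg.lstsq(np.c_[d,-e],b-a,rcond=None)[0];p=a+s[0]*d;q=b+s[1]*e
    return (p+q)/2,np.linalg.norm(p-q)
E
python3 - <<'E'
from h import *
P={}
for n,(x0,x1,y0,y1) in dict(top=(430,490,293,325),side=(368,390,152,168)).items():
    g=cv2.cvtColor(cv2.imread(f"pics/{n}0.png"),cv2.COLOR_BGR2GRAY)
    m=np.zeros_like(g);m[y0:y1,x0:x1]=(g[y0:y1,x0:x1]<55)*255
    cs,_=cv2.findContours(m,cv2.RETR_EXTERNAL,cv2.CHAIN_APPROX_NONE)
    for c in cs:
        if cv2.contourArea(c)<20: continue
        r=cv2.minAreaRect(c);print(n,cv2.contourArea(c),r)
        b=cv2.boxPoints(r); W=np.array([plane(n,*p,.209) for p in b]);print(W,W.mean(0),[np.linalg.norm(W[i]-W[i-1]) for i in range(4)])
        M=cv2.moments(c);P.setdefault(n,[]).append((M['m10']/M['m00'],M['m01']/M['m00']))
print(P)
for a in P['top']:
    for b in P['side']: print(tri(a,b))
# collar corners, bottle, in top view
for p in [(429,212),(522,236),(500,339),(405,316)]: print("collar",plane("top",*p,.201))
print("soap cap",plane("top",558,304,.175))
im=cv2.imread("pics/top0.png")[190:350,340:590];cv2.imwrite("pics/topc.png",cv2.resize(im,None,fx=3.2,fy=3.2,interpolation=cv2.INTER_CUBIC))
E
```

```text
top 176.5 ((449.8653869628906, 322.673095703125), (41.96885299682617, 8.43299388885498), 11.309932708740234)
[[ 0.4223 -0.1326  0.209 ]
 [ 0.4365 -0.136   0.209 ]
 [ 0.4213 -0.2072  0.209 ]
 [ 0.4071 -0.2037  0.209 ]] [ 0.4218 -0.1699  0.209 ] [np.float64(0.07273866541420919), np.float64(0.01456326953602541), np.float64(0.07285699900168072), np.float64(0.014565067647958589)]
top 367.5 ((457.3442687988281, 309.78692626953125), (32.98166275024414, 12.597163200378418), 13.240520477294922)
[[ 0.4401 -0.1531  0.209 ]
 [ 0.4613 -0.1589  0.209 ]
 [ 0.4474 -0.2146  0.209 ]
 [ 0.4263 -0.2087  0.209 ]] [ 0.4438 -0.1838  0.209 ] [np.float64(0.057236838909281613), np.float64(0.021897928509562126), np.float64(0.05737608320111813), np.float64(0.021895462615959614)]
side 30.5 ((385.5, 162.0), (10.0, 7.0), 90.0)
[[ 0.4326 -0.204   0.209 ]
 [ 0.4144 -0.2066  0.209 ]
 [ 0.4159 -0.1363  0.209 ]
 [ 0.4332 -0.1338  0.209 ]] [ 0.424  -0.1702  0.209 ] [np.float64(0.07014959190868007), np.float64(0.01839286699131503), np.float64(0.07034006873997635), np.float64(0.017463161349993195)]
side 72.0 ((378.5599975
[... 278 characters left out ...]
p.float64(0.03769426398394524), np.float64(0.07697394235401503)]
{'top': [(443.23040604343714, 320.79792256846076), (457.57233560090697, 309.78412698412694)], 'side': [(386.7978142076502, 163.9125683060109), (378.56944444444446, 159.8912037037037)]}
(array([ 0.423 , -0.1587,  0.208 ]), np.float64(0.004256590857337987))
(array([ 0.4341, -0.1556,  0.2193]), np.float64(0.01653437210682816))
(array([ 0.4314, -0.1875,  0.1968]), np.float64(0.023832542915737685))
(array([ 0.4426, -0.1846,  0.2079]), np.float64(0.0022453170377479317))
collar [ 0.6175 -0.1424  0.201 ]
collar [ 0.5724 -0.3075  0.201 ]
collar [ 0.3917 -0.2591  0.201 ]
collar [ 0.434  -0.0937  0.201 ]
soap cap [ 0.4503 -0.3781  0.175 ]
```

View pics/topc.png

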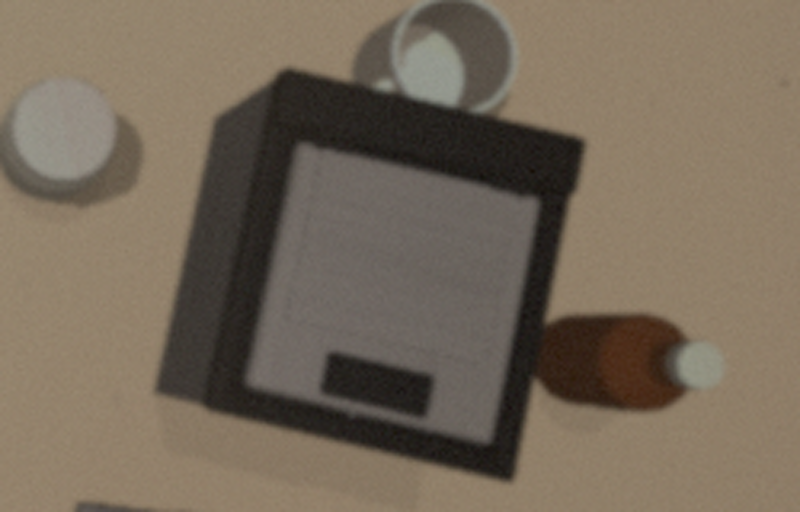

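The checks agree. The pad is at (0.443, -0.184, 0.209), with 2 mm between the two views, and the bin's yaw is about -14°. Adding 62 mm puts the bin centre at (0.503, -0.199), against (0.504, -0.201) from the collar. I'll go up, across with the fingers shut, and hover at z≈0.30 with the jaws along the bin's y (turn +39° about tool y).

Request:
step_arm:
  targets:
    - [[0, -0.04, 0], [0, 0, 0], 0]
    - [[0, -0.08, 0], [0, 0, 0], 0]
    - [[-0.03, -0.08, 0.04], [0, 5, 0], 0]
    - [[-0.06, -0.08, 0.08], [0, 10, 0], 0]
    - [[-0.09, -0.08, 0.12], [0, 15, 0], 0]
    - [[-0.12, -0.08, 0.16], [0, 20, 0], 0]
    - [[-0.15, -0.08, 0.2], [0, 25, 0], 0]
    - [[-0.18, -0.08, 0.24], [0, 30, 0], 0]
    - [[-0.21, -0.08, 0.28], [0, 35, 0], 0]
    - [[-0.24, -0.08, 0.315], [0, 39, 0], 0]
    - [[-0.246, -0.08, 0.324], [0, 39, 0], 0]
    - [[-0.246, -0.08, 0.324], [0, 39, 0], 0]
    - [[-0.246, -0.08, 0.324], [0, 39, 0], 0]

```text
time: 1.72
position: [0.4427, -0.1851, 0.2984]
tool_rot: [[-0.243, -0.001, 0.97], [-0.97, -0.0, -0.243], [0.0, -1.0, -0.0]]
force: [-0.6, -0.1, 0.0]
opening: 0.0006
```

Run:
```python
from h import *
s=arm.sense();print(s["time"],s["position"],s["force"],s["opening"]);print(s["tool_rot"])
pad=np.array([.443,-.184,.209]);print("shift to pad, tool axes",s["tool_rot"].T@(pad-s["position"]))
print(proj("side",s["position"]),proj("side",pad))
im=eyes.snapshot("side");cv2.imwrite("pics/side1.png",cv2.resize(im[60:260,260:500,::-1],None,fx=3,fy=3))
```

```text
1.725 [ 0.4427 -0.1851  0.2984] [-0.6353 -0.0516  0.0077] 0.0005647078950968982
[[-0.2429 -0.0006  0.97  ]
 [-0.97   -0.0002 -0.2429]
 [ 0.0003 -1.     -0.0005]]
shift to pad, tool axes [-0.0012  0.0894  0.    ]
[380.7687 125.2486] [378.0075 159.5413]
```

View pics/side1.png

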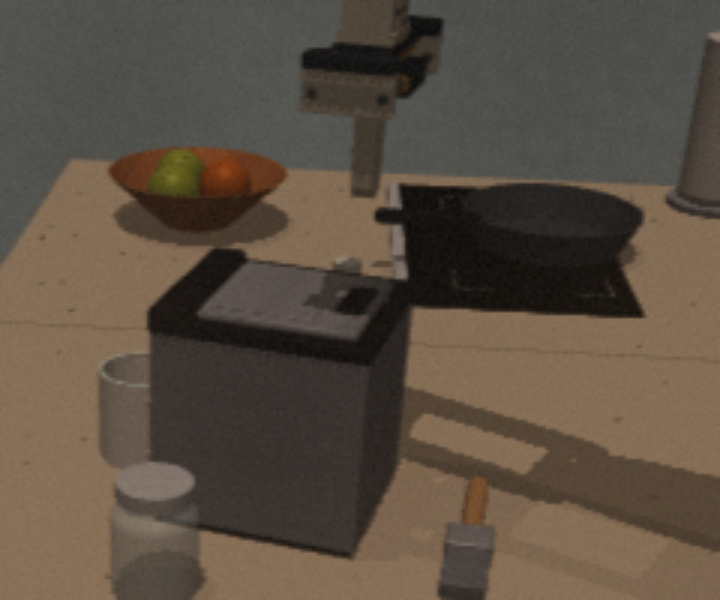

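The picture shows the fingertip at about (382,124), where it projects, above the pad at (378,160), with all bystanders clear. I'll go down to about 5 mm above the pad.

Request:
step_arm:
  targets:
    - [[-0.001, 0.03, 0], [0, 0, 0], 0]
    - [[-0.001, 0.06, 0], [0, 0, 0], 0]
    - [[-0.001, 0.075, 0], [0, 0, 0], 0]
    - [[-0.001, 0.084, 0], [0, 0, 0], 0]
    - [[-0.001, 0.084, 0], [0, 0, 0], 0]
    - [[-0.001, 0.084, 0], [0, 0, 0], 0]

```text
time: 2.52
position: [0.4439, -0.1835, 0.2158]
tool_rot: [[-0.243, 0.002, 0.97], [-0.97, -0.001, -0.243], [0.0, -1.0, 0.002]]
force: [0.4, 0.5, -0.7]
opening: 0.0004
```

Request:
step_arm:
  targets:
    - [[0, 0.002, 0], [0, 0, 0], 0]
    - [[0, 0.004, 0], [0, 0, 0], 0]
    - [[0, 0.006, 0], [0, 0, 0], 0]
    - [[0, 0.006, 0], [0, 0, 0], 0]

```text
time: 3.02
position: [0.4435, -0.1832, 0.2088]
tool_rot: [[-0.242, 0.0, 0.97], [-0.97, -0.0, -0.242], [0.0, -1.0, 0.0]]
force: [-0.0, -0.3, 2.9]
opening: 0.0004
```

Request:
step_arm:
  targets:
    - [[0, 0.001, 0], [0, 0, 0], 0]
    - [[0, 0.002, 0], [0, 0, 0], 0]
    - [[0, 0.002, 0], [0, 0, 0], 0]

```text
time: 3.4
position: [0.4434, -0.1832, 0.2066]
tool_rot: [[-0.242, -0.0, 0.97], [-0.97, 0.0, -0.242], [-0.0, -1.0, -0.0]]
force: [-0.8, 0.6, 3.1]
opening: 0.0004
```

Request:
step_arm:
  targets:
    - [[0, 0.001, 0], [0, 0, 0], 0]
    - [[0, 0.002, 0], [0, 0, 0], 0]
    - [[0, 0.002, 0], [0, 0, 0], 0]

```text
time: 3.78
position: [0.4434, -0.1831, 0.2045]
tool_rot: [[-0.242, -0.0, 0.97], [-0.97, 0.0, -0.242], [-0.0, -1.0, -0.0]]
force: [-1.9, 1.0, 2.1]
opening: 0.0003
```

Request:
step_arm:
  targets:
    - [[0, 0.001, 0], [0, 0, 0], 0]
    - [[0, 0.001, 0], [0, 0, 0], 0]

```text
time: 4.03
position: [0.4433, -0.1831, 0.2035]
tool_rot: [[-0.242, -0.0, 0.97], [-0.97, 0.0, -0.242], [-0.0, -1.0, -0.0]]
force: [-1.8, 0.9, 3.8]
opening: 0.0006
```

Request:
step_arm:
  targets:
    - [[0, 0.0005, 0], [0, 0, 0], 0]
    - [[0, 0.001, 0], [0, 0, 0], 0]
    - [[0, 0.001, 0], [0, 0, 0], 0]

```text
time: 4.4
position: [0.4434, -0.1832, 0.2032]
tool_rot: [[-0.242, 0.0, 0.97], [-0.97, -0.0, -0.242], [0.0, -1.0, 0.0]]
force: [-4.1, 1.9, 6.7]
opening: 0.0004
```

The force is rising steeply at the stop (6.7 N, z=0.203). I'll let go straight up, then back off towards the robot (tool -z) and well clear of the lid's swing.

Request:
step_arm:
  targets:
    - [[0, -0.01, 0], [0, 0, 0], 0]
    - [[0, -0.035, -0.005], [0, 0, 0], 0]
    - [[0, -0.07, -0.02], [0, 0, 0], 0]
    - [[0, -0.1, -0.05], [0, 0, 0], 0]
    - [[0, -0.13, -0.08], [0, 0, 0], 0]
    - [[0, -0.16, -0.1], [0, 0, 0], 0]
    - [[0, -0.18, -0.11], [0, 0, 0], 0]
    - [[0, -0.19, -0.11], [0, 0, 0], 0]
    - [[0, -0.19, -0.11], [0, 0, 0], 0]

```text
time: 5.52
position: [0.3372, -0.1567, 0.393]
tool_rot: [[-0.242, 0.001, 0.97], [-0.97, -0.0, -0.242], [0.0, -1.0, 0.001]]
force: [0.3, -0.1, -0.6]
opening: 0.0005
```

Run:
```python
from h import *
for n in("side","top"):
    cv2.imwrite(f"pics/{n}2.png",eyes.snapshot(n)[:,:,::-1])
s=arm.sense();print(s["time"],s["position"],s["force"])
```

```text
5.625 [ 0.3369 -0.1565  0.3916] [-0.1233 -0.0406  0.7111]
```

View pics/side2.png

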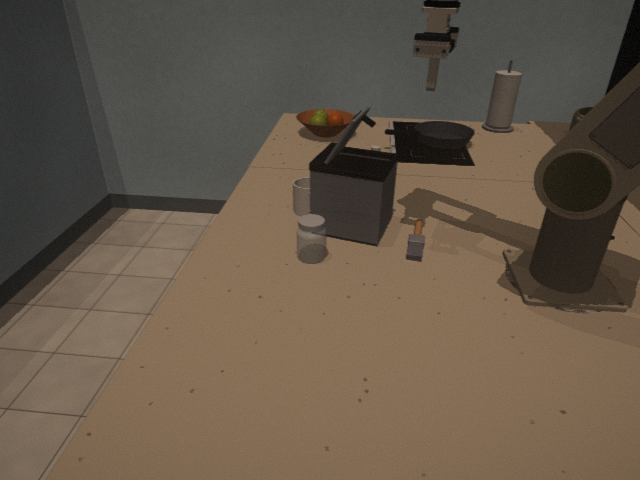

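View pics/top2.png

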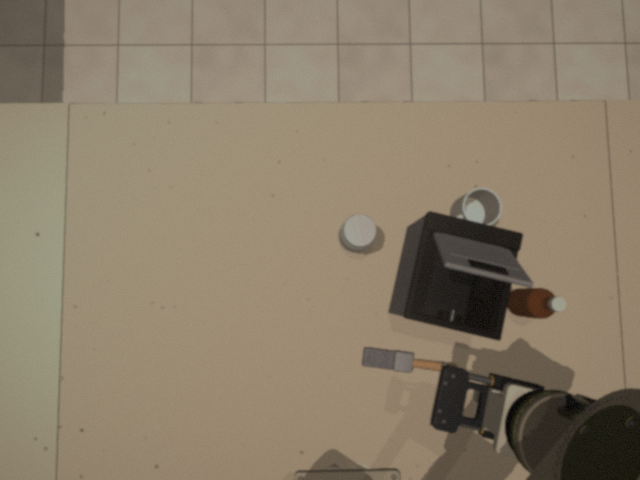

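The lid is swinging up, with its front edge at about (368,110) in the side view. The bin and bystanders haven't moved, and the hand is well clear at (432,88). I'll hold still until it is fully open, then watch for two seconds.

Request:
step_arm:
  targets:
    - [[0, 0, 0], [0, 0, 0], 0]
    - [[0, 0, 0], [0, 0, 0], 0]
    - [[0, 0, 0], [0, 0, 0], 0]
    - [[0, 0, 0], [0, 0, 0], 0]
    - [[0, 0, 0], [0, 0, 0], 0]
    - [[0, 0, 0], [0, 0, 0], 0]
    - [[0, 0, 0], [0, 0, 0], 0]
    - [[0, 0, 0], [0, 0, 0], 0]
    - [[0, 0, 0], [0, 0, 0], 0]
    - [[0, 0, 0], [0, 0, 0], 0]
    - [[0, 0, 0], [0, 0, 0], 0]
    - [[0, 0, 0], [0, 0, 0], 0]

```text
time: 7.12
position: [0.3367, -0.1565, 0.3926]
tool_rot: [[-0.242, -0.0, 0.97], [-0.97, 0.0, -0.242], [-0.0, -1.0, -0.0]]
force: [0.0, 0.1, 0.5]
opening: 0.0004
```

Run:
```python
from h import *
for n in("side","top"):
    cv2.imwrite(f"pics/{n}3.png",eyes.snapshot(n)[:,:,::-1])
print(arm.sense()["time"])
```

```text
7.225
```

Request:
step_arm:
  targets:
    - [[0, 0, 0], [0, 0, 0], 0]
    - [[0, 0, 0], [0, 0, 0], 0]
    - [[0, 0, 0], [0, 0, 0], 0]
    - [[0, 0, 0], [0, 0, 0], 0]
    - [[0, 0, 0], [0, 0, 0], 0]
    - [[0, 0, 0], [0, 0, 0], 0]
    - [[0, 0, 0], [0, 0, 0], 0]
    - [[0, 0, 0], [0, 0, 0], 0]
    - [[0, 0, 0], [0, 0, 0], 0]
    - [[0, 0, 0], [0, 0, 0], 0]
    - [[0, 0, 0], [0, 0, 0], 0]
    - [[0, 0, 0], [0, 0, 0], 0]
    - [[0, 0, 0], [0, 0, 0], 0]
    - [[0, 0, 0], [0, 0, 0], 0]
    - [[0, 0, 0], [0, 0, 0], 0]
    - [[0, 0, 0], [0, 0, 0], 0]
    - [[0, 0, 0], [0, 0, 0], 0]
    - [[0, 0, 0], [0, 0, 0], 0]
    - [[0, 0, 0], [0, 0, 0], 0]
    - [[0, 0, 0], [0, 0, 0], 0]

```text
time: 9.72
position: [0.3367, -0.1565, 0.3926]
tool_rot: [[-0.242, -0.0, 0.97], [-0.97, 0.0, -0.242], [-0.0, -1.0, -0.0]]
force: [1.3, -0.0, -0.8]
opening: 0.0006
```

Run:
```python
from h import *
I={}
for n in("side","top"):
    I[n]=eyes.snapshot(n)[:,:,::-1];cv2.imwrite(f"pics/{n}4.png",I[n])
    d=cv2.absdiff(cv2.imread(f"pics/{n}3.png"),I[n]).max(2);d=cv2.medianBlur(d,5);print(n,"changed px since 3:",(d>25).sum())
s=arm.sense();print(s["time"],s["force"])
a=I["side"][80:270,270:450];b=I["top"][180:390,340:580]
a=cv2.resize(a,(380,400));b=cv2.resize(b,(400,400));cv2.imwrite("pics/both4.png",np.hstack([a,b]))
# bin shift: collar/body edges and bystanders vs first pictures
for n,(x0,x1,y0,y1) in dict(side=(290,400,175,270),top=(335,420,200,345)).items():
    p=cv2.imread(f"pics/{n}0.png",0)[y0:y1,x0:x1].astype(np.float32);q=cv2.cvtColor(I[n],cv2.COLOR_BGR2GRAY)[y0:y1,x0:x1].astype(np.float32)
    print(n,"shift px",cv2.phaseCorrelate(p,q))
```

```text
side changed px since 3: 0
top changed px since 3: 0
9.825 [ 0.031   0.4354 -0.4631]
side shift px ((0.05306994748733729, -0.01691763432990001), 0.9786009795963764)
top shift px ((0.03050990515051666, -0.00040544556266297604), 0.9628517453228986)
```

View pics/both4.png

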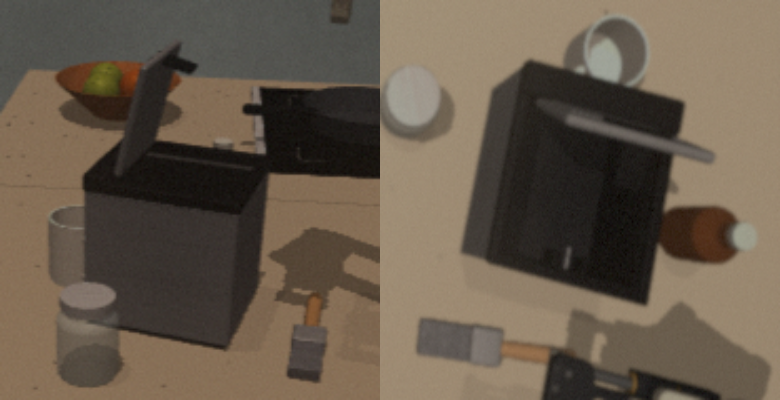

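The lid stands fully open and nothing changed in either view over 2.6 s. The bin has shifted less than 0.1 px and the bystanders are in place. I'm handing in.

```bash
python3 -c "
from workcell import arm
print(arm.sign_off())"
```

```text
the job is handed in; nothing more can be done
None
```

The bin is open. I pressed the pad with the shut fingertips down to its stop (about 6 mm, 6.7 N), lifted straight off and backed the hand away, and the lid swung up by itself.

- **Lid:** it stood fully open and untouched, with no pixel changes in either camera over the 2.6 s I watched.
- **Bin and jar:** the bin's image shift against the first pictures was under 0.1 px in both views, which also covers the jar.
- **Other bystanders:** the mug, bottle and brush I checked only by eye, and they look unmoved.
- **Force and time:** the highest wrist force I read was about 8 N, read only at the end of each move. I handed in at 9.8 s.

No check failed. At the bottom of the press there was a sideways force of about 4.5 N, but it did not move the bin.

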